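# Bolt the shoe jack's foot back on its bed

### The job

The aluminium jack foot lies on its green bed with one bolt loosely in and its other two holes out of line. Draw the foot into line with the drift pin pushed fully home through one of the two open holes (do not shove the foot over with the gripper), and with the drift still in, drop a bolt fully home in the other hole; then pull the drift, stand it back in any free bore of the wooden tool block and fit the last bolt fully home. Leave the first bolt in its hole and everything else on the bench and in the block where it is.

Things in the scene. Friction and masses are not known exactly. Their poses are not given: they have to be found in the camera images.
- bed: the jack bed: green cast pedestal screwed to the bench, with three round pillars (52 mm across, flat tops 56 mm above the bench), each with a round bore 21 mm across right through it. Origin on the bench under the middle of the three; x points away from pillar A, z up; bore A at (-62, 0), B at (31, -53.7), C at (31, 53.7) mm. Fixed
- bed_hole_a (a point): centre of bore A of the bed, in the pillar's top face; the first bolt stands in it
- bed_hole_b (a point): centre of bore B of the bed, in the pillar's top face, under the foot's eye B; 107 mm from A and C
- bed_hole_c (a point): the same for bore C
- foot: the jack foot: loose aluminium casting, about 0.5 kg, lying flat on the pillars: three arms with round eyes (48 mm across, 12 mm thick, 21 mm hole) round a socket hub (40 mm across, top 38 mm above the eyes' upper faces). Origin in the middle of eye A, on the underside; x from eye A to the hub (62 mm); eye B at (93, -53.7), C at (93, 53.7) mm. In line, its axes are parallel to the bed's
- foot_eye_b (a point): centre of the hole of the foot's eye B, in its upper face (68 mm above the bench). At the start the foot is swung 3 to 5 degrees counter-clockwise (seen from above) about the first bolt, so that holes B and C are 6 to 10 mm out of line with the bores below. It slides on the bed with a few newtons
- foot_eye_c (a point): the same for eye C
- drift_mid (a point): the drift pin, 130 mm, 0.28 kg, point down in the tool block. Point half-way up, on its axis, at the top of its collar (34 mm across, 5 mm thick). Above: blue grip 18 mm across, 57 mm high, then steel head 22 mm across, 8 mm. Below the collar: 22 mm of shank 19.5 mm across, then a 38 mm taper to a 6 mm tip, 65 mm below this point. z up the pin. Home, its collar lies on the foot
- bolt_first_mid (a point): the bolt already loosely in eye A and bore A. All three: 72 mm long, 0.18 kg, plain shank 18 mm across and 50 mm long, chamfered end, flange 34 mm across and 4 mm thick, round dark head 27 mm across and 18 mm high. Point half-way up on the axis, 14 mm below the flange's underside (head 18 to 36 mm above it). z up the bolt. No working thread: they drop in and rest on the flange
- bolt_one_mid (a point): a remaining bolt, standing head up in the tool block, its flange on the block's top; same bolt and point as above
- bolt_two_mid (a point): the other remaining bolt, the same. Either may go in either hole
- block: the wooden tool block, 122 x 178 x 66 mm high, fixed; origin under its centre on the bench, x across, y along. Six upright bores 23 mm across right through it, at x = -28 and 28, y = -56, 0 and 56 mm. The drift, two bolts, the awl and the punch stand in five of them (which is which varies); the bore at (28, 56) is empty
- awl_mid (a point): a wooden-handled awl standing in the block, not needed; handle up to 34 mm across, its top 54 mm above the block; the point is 2 mm above the block's top
- punch_mid (a point): a red drive punch standing in the block, not needed; 24 mm across, its top 52 mm above the block; the point lies in the block's top face
- bottle_mid (a point): an amber glass bottle of dressing, 52 mm across and 125 mm high, on the bench; the point is half-way up
- tin_mid (a point): an open round wax tin, 88 mm across and 22 mm high, on the bench; the point is half-way up
- brush_mid (a point): a polishing brush, 150 x 52 x 46 mm high, bristles down; x along it; the point is half-way up
- hammer_mid (a point): a hammer, 240 mm long and about 26 mm high, lying along its x; the point is the middle of its length
- shoe_mid (a point): a brown shoe, 292 x 104 x 101 mm high, toe to its x; the point is about half-way up

How it is judged (in metres and radians):
On the way, in this order (a step that is already met when the one before it is completed fails the run):
1. the drift is fully home through the foot and the bed in hole B or C, collar on the foot (((horizontal distance between drift_mid and bed_hole_b below 0.004 m and z of drift_mid in the frame of bed_hole_b between 0.013 and 0.02 m and angle between drift_mid's own z axis and vertical below 0.08 rad) or (horizontal distance between drift_mid and bed_hole_c below 0.004 m and z of drift_mid in the frame of bed_hole_c between 0.013 and 0.02 m and angle between drift_mid's own z axis and vertical below 0.08 rad))), for 0.1 s.
2. with the drift still home, one of the remaining bolts is fully home in the other open hole ((((horizontal distance between drift_mid and bed_hole_b below 0.004 m and z of drift_mid in the frame of bed_hole_b between 0.013 and 0.02 m and angle between drift_mid's own z axis and vertical below 0.08 rad) and (horizontal distance between bolt_one_mid and bed_hole_c below 0.004 m and z of bolt_one_mid in the frame of bed_hole_c between -0.006 and 0.001 m and angle between bolt_one_mid's own z axis and vertical below 0.08 rad)) or ((horizontal distance between drift_mid and bed_hole_b below 0.004 m and z of drift_mid in the frame of bed_hole_b between 0.013 and 0.02 m and angle between drift_mid's own z axis and vertical below 0.08 rad) and (horizontal distance between bolt_two_mid and bed_hole_c below 0.004 m and z of bolt_two_mid in the frame of bed_hole_c between -0.006 and 0.001 m and angle between bolt_two_mid's own z axis and vertical below 0.08 rad)) or ((horizontal distance between drift_mid and bed_hole_c below 0.004 m and z of drift_mid in the frame of bed_hole_c between 0.013 and 0.02 m and angle between drift_mid's own z axis and vertical below 0.08 rad) and (horizontal distance between bolt_one_mid and bed_hole_b below 0.004 m and z of bolt_one_mid in the frame of bed_hole_b between -0.006 and 0.001 m and angle between bolt_one_mid's own z axis and vertical below 0.08 rad)) or ((horizontal distance between drift_mid and bed_hole_c below 0.004 m and z of drift_mid in the frame of bed_hole_c between 0.013 and 0.02 m and angle between drift_mid's own z axis and vertical below 0.08 rad) and (horizontal distance between bolt_two_mid and bed_hole_b below 0.004 m and z of bolt_two_mid in the frame of bed_hole_b between -0.006 and 0.001 m and angle between bolt_two_mid's own z axis and vertical below 0.08 rad)))), for 0.1 s.
3. the drift stands back in the tool block (z of drift_mid in the frame of block between 0.066 and 0.075 m and angle between drift_mid's own z axis and vertical below 0.12 rad and x of drift_mid in the frame of block between -0.04 and 0.04 m and y of drift_mid in the frame of block between -0.07 and 0.07 m), for 0.1 s.
At the end, for the whole second after the job is handed in: all three bolts stand in the three bores, upright, axis within 4 mm of the bore's centre and flange on the foot (within 3 mm); the foot lies flat on the bed, in line within 0.04 rad; the drift stands upright in a bore of the tool block with its collar on the block's top (within about 4 mm) (all of step 3 and horizontal distance between bolt_first_mid and bed_hole_a below 0.004 m and z of bolt_first_mid in the frame of bed_hole_a between -0.006 and 0.001 m and angle between bolt_first_mid's own z axis and vertical below 0.08 rad and (((horizontal distance between bolt_one_mid and bed_hole_b below 0.004 m and z of bolt_one_mid in the frame of bed_hole_b between -0.006 and 0.001 m and angle between bolt_one_mid's own z axis and vertical below 0.08 rad) and (horizontal distance between bolt_two_mid and bed_hole_c below 0.004 m and z of bolt_two_mid in the frame of bed_hole_c between -0.006 and 0.001 m and angle between bolt_two_mid's own z axis and vertical below 0.08 rad)) or ((horizontal distance between bolt_one_mid and bed_hole_c below 0.004 m and z of bolt_one_mid in the frame of bed_hole_c between -0.006 and 0.001 m and angle between bolt_one_mid's own z axis and vertical below 0.08 rad) and (horizontal distance between bolt_two_mid and bed_hole_b below 0.004 m and z of bolt_two_mid in the frame of bed_hole_b between -0.006 and 0.001 m and angle between bolt_two_mid's own z axis and vertical below 0.08 rad))) and z of foot in the frame of bed below 0.059 m and angle between foot's own z axis and vertical below 0.03 rad and angle between the x axis of foot and the x axis of bed, either way round below 0.04 rad); the robot touches nothing.
It fails at once if a thing standing about on the bench (bottle, tin, brush, hammer, shoe) is moved by more than 30 mm (distance of any of bottle_mid, tin_mid, brush_mid, hammer_mid, shoe_mid from where it was at the start of the episode above 0.03 m).
It fails at once if the awl or the punch in the block is moved by more than 15 mm (distance of any of awl_mid, punch_mid from where it was at the start of the episode above 0.015 m).
It fails at once if the first bolt is pulled out of its hole (raised 20 mm) (z of bolt_first_mid in the frame of bed_hole_a above 0.018 m).
It fails at once if the gripper's fingers push on the foot (more than 5 N) while it is still out of line (contact force between the fingers and foot above 5 N and angle between the x axis of foot and the x axis of bed, either way round above 0.04 rad).
It also fails if it takes over 72 s, if anything falls off the work surface, if the arm or the gripper's body presses on something with over 40 N, if the wrist force passes 120 N, or if a joint passes its speed limit or range.

### The arm

A 6-joint arm with a two-finger parallel gripper is mounted at the origin on the work surface. World frame = base frame: x ahead of the robot, y to its left, z up, the work surface at z = 0. Lengths are in mm, angles in rad, forces in N, time in s.
With the tool pointing down it reaches from about 300 to 875 mm from the base axis. Payload 6.4 kg.
Tool frame: the origin (TCP) lies between the finger pads; the fingertips stand ctrl.tcp_to_tips ahead of it and the grasp point (between the pads) lies 2 mm behind it (ctrl.tcp_to_tips is the distance from the TCP to the fingertips, in mm); z points along the fingers, y is the direction in which the jaws open and shut (so a half turn about z gives the same grasp; the last joint's range is limited). The gripper opens to 88 mm and grips with 3 to 60 N. Pads are 18 mm wide; open, the fingers measure 123 mm over their backs; the gripper's body (75 mm by 187 mm) begins 45 mm behind the grasp point.
Start: joints at [-0.206, 0.181, 1.607, -0, 1.354, -0.206], TCP at [575.014, 0.015, 255.714] pointing down, gripper open.
Joint ranges: [-2.99, 2.99], [-0.89, 2.07], [0.3, 2.58], [-1.14, 4.28], [0, 2.63], [-3.12, 3.12]. Speed limits (rad/s): [2.57, 2.57, 3.01, 3.14, 3.14, 3.14].

### API

Orientations are given as a unit quaternion [w, x, y, z].
In Python, from workcell import ctrl gives the robot as it stands.
- The arm moves only by the tool play_rows, never from a script. Its argument "steps" is a list of rows, each a list of 3 entries, a list of its own where there are three numbers: the shift along the world's x, y, z in mm, then the turn about the world's z in rad, then the finger opening in mm, from 0 to 88.1. In form: [[[dx, dy, dz], spin, jaw], ...]. A call has 1 to 20 rows; each row is the pose to reach, as a shift and turn from the pose commanded when the call began; what a row does not reach only later rows make up. A row lasts 1/12 s, in which the tool goes at most 41.7 mm and 7.16 degrees, less where a joint would pass 70% of its speed; a pose out of reach is approached as far as the arm can. A call with a gripper value outside its range is refused whole. The fingers move at their own pace and stop on an object; "force" is the grip in N (left out, the last holds). Time passes only in rows, so rows that repeat a pose let the fingers close. It gives the time, the measured TCP pose, the force and the opening at its end, in the units of the state.
- ctrl.read_state(): the state, without advancing time (a new reading comes with each control period).
- ctrl.get_image(name): name is "scene" or "side" or "wrist"; returns the picture (420x560x3 uint8, red, green, blue); there is no depth.
- ctrl.camera_info(name): a dict with "fx", "fy", "cx", "cy" (pixels), "T" (4x4, takes a point from camera to world coordinates). Camera axes: x right, y down, z forward; pixel columns grow to the right and rows downward; lengths in mm; the calibration is good to about 2 mm. A picture is of the moment at which its call begins: read the wrist's pose just before it. camera_info takes no time and is no camera call; for the wrist camera it gives the pose at the moment of the call.
- ctrl.sign_off(): hands the job in, once; it reports no verdict.
The state is a dict: "time_s": time; "joint_pos": joint angles; "dq": joint speeds; "joint_torque": joint torques, N m; "ee_pos": TCP position; "tool_rot": TCP orientation; "wrist_force": force on the tool from outside, world axes, zero at the start; "moment": the same for the moment, N m; "width": finger opening in mm.
Only numpy, scipy, OpenCV 4.12 (cv2) and the standard library are available. Lean on these libraries where they do the work, as an engineer would, in place of code of your own. Each camera call takes 0.05 s, during which the arm holds its last target.

## Working session

There is one attempt and no reset: what is moved stays moved. The work goes in short steps, Python scripts to look and compute and a tool call to move; the robot and the scene stay as the last step left them, time stands still between calls to the robot, and variables do not carry over. Pictures are saved under pics/ and viewed, and the job is handed in when it is done.

Besides the shell and the picture viewer there is one more tool, called after "Call:" as name(argument=value, ...) on one line, values as JSON. play_rows: Moves the arm, as the interface text tells. Its arguments: {"type":"object","properties":{"steps":{"type":"array","items":{"type":"array"}},"force":{"type":"number"}},"required":["steps"]}

```bash
mkdir -p pics; ls; python3 - <<'E'
from workcell import ctrl
import cv2,numpy as np
print(ctrl.read_state(), ctrl.tcp_to_tips)
for n in ["scene","side","wrist"]:
    i=ctrl.camera_info(n); print(n,i["fx"],i["fy"],i["cx"],i["cy"],np.round(i["T"],4).tolist())
    im=ctrl.get_image(n); cv2.imwrite(f"pics/{n}0.png",im[:,:,::-1])
E
```

```text
pics
{'time_s': 0.0, 'joint_pos': array([-2.06321468e-01,  1.81572404e-01,  1.60795046e+00, -9.42265237e-06,
        1.35378893e+00, -2.06303084e-01]), 'dq': array([-0.0004152 , -0.00170998, -0.00029484, -0.00101992,  0.0007526 ,
       -0.00019644]), 'joint_torque': array([-5.85923790e-04, -4.33866942e+01, -3.41848969e+01,  7.00952648e-02,
        3.87157314e-02, -1.54040990e-04]), 'ee_pos': array([5.74517812e+02, 1.03314488e-01, 2.54820283e+02]), 'tool_rot': array([-7.16910191e-04,  7.07112300e-01,  7.07100740e-01, -4.74256865e-04]), 'wrist_force': array([ 0.1586844 ,  0.45245465, -0.1205683 ]), 'moment': array([-0.03485927,  0.03951808,  0.03279292]), 'width': 88.33559292407314} 17.0
scene 463.478525472705 463.478525472705 277.42398187173063 209.77803556722574 [[0.6544, 0.5763, -0.4895, 1150.3015], [0.756, -0.5111, 0.409, -528.8678], [-0.0145, -0.6377, -0.7701, 1003.6791], [0.0, 0.0, 0.0, 1.0]]
side 419.9912692848242 419.9912692848242 279.8790783544596 210.84864519741947 [[-0.9851, -0.0877, 0.1481, 404.2932], [-0.172, 0.5332, -0.8283, 849.0609], [-0.0063, -0.8414, -0.5403, 659.1905], [0.0, 0.0, 0.0, 1.0]]
wrist 301.8754603211918 301.8754603211918 280.64183847103334 210.12355646198696 [[1.0, 0.0003, -0.0019, 575.295], [-0.0002, -0.9598, -0.2806, 74.0507], [-0.0019, 0.2806, -0.9598, 382.8741], [0.0, 0.0, 0.0, 1.0]]
```

View pics/scene0.png

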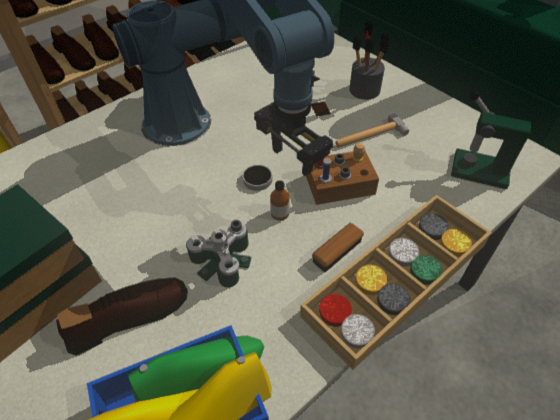

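View pics/side0.png

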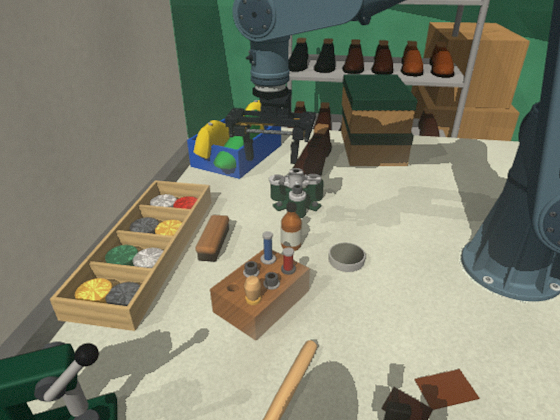

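View pics/wrist0.png

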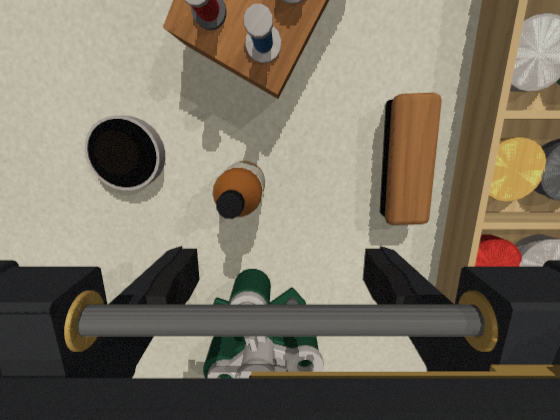

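```bash
cat > h.py <<'E'
from workcell import ctrl
import cv2,numpy as np
def save(im,name,crop=None,s=1):
    if crop: x0,y0,x1,y1=crop; im=im[y0:y1,x0:x1]
    im=cv2.resize(im,None,fx=s,fy=s,interpolation=cv2.INTER_CUBIC); cv2.imwrite(f"pics/{name}.png",im[:,:,::-1])
def grab(n):
    i=ctrl.camera_info(n); return ctrl.get_image(n),i
def ray(i,u,v):
    T=np.array(i["T"]);d=T[:3,:3]@[(u-i["cx"])/i["fx"],(v-i["cy"])/i["fy"],1];return T[:3,3],d
def plane(i,u,v,z):
    o,d=ray(i,u,v);return o+d*(z-o[2])/d[2]
def proj(i,p):
    T=np.array(i["T"]);c=T[:3,:3].T@(np.array(p)-T[:3,3]);return i["fx"]*c[0]/c[2]+i["cx"],i["fy"]*c[1]/c[2]+i["cy"]
def tri(i1,a,i2,b):
    o,d=ray(i1,*a);p,e=ray(i2,*b);d/=np.linalg.norm(d);e/=np.linalg.norm(e)
    s=np.linalg.lstsq(np.c_[d,-e],p-o,rcond=None)[0];A=o+d*s[0];B=p+e*s[1];return (A+B)/2,np.linalg.norm(A-B)
E
python3 - <<'E'
from h import *
a=cv2.imread("pics/scene0.png")[:,:,::-1];b=cv2.imread("pics/side0.png")[:,:,::-1]
save(a,"s1",(170,130,390,290),3.6);save(b,"d1",(200,160,360,340),3.3)
E
```

```text
(no output)
```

View pics/s1.png

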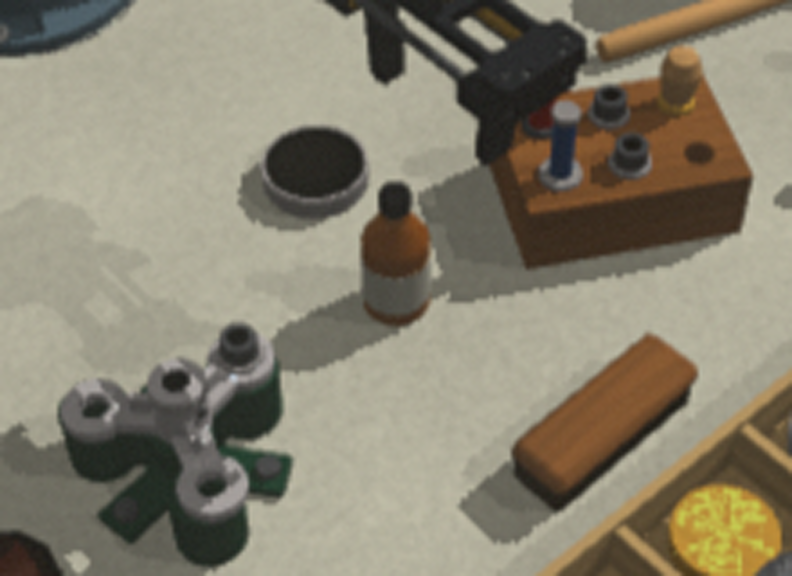

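View pics/d1.png

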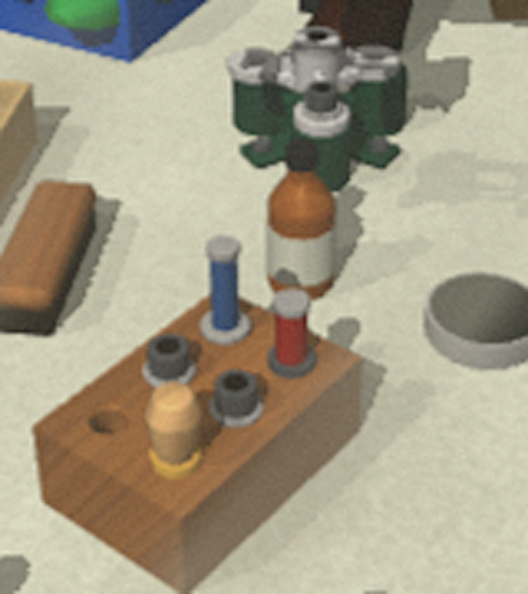

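```bash
python3 - <<'E'
from h import *
S=ctrl.camera_info("scene");D=ctrl.camera_info("side")
s=lambda u,v:(170+u/3.6,130+v/3.6)
d=lambda u,v:(200+u/3.3,160+v/3.3)
for n,a,b,z in [("boltA top",(238,332),(321,92),90),("drift top",(566,110),(223,246),137),("bolt1 top",(633,145),(168,348),88),("bolt2 top",(609,96),(236,382),88),("awl top",(683,55),(174,392),120),("empty",(700,152),(109,422),66),("punch top",(544,110),(292,300),118),("bottle top",(395,188),(302,155),125),
 ("eye right/front",(212,485),(252,62),68),("eye left",(95,405),(375,58),68),("hub",(176,378),(317,38),106)]:
    p,e=tri(S,s(*a),D,d(*b)); print(n,np.round(p,1),round(e,1),np.round(plane(S,*s(*a),z)[:2],1),np.round(plane(D,*d(*b),z)[:2],1))
E
```

```text
boltA top [ 532.5 -147.5   89.9] 2.2 [ 531.4 -147.7] [ 533.3 -146.1]
drift top [557.7 142.5 135.7] 0.4 [558.8 141.5] [557.2 144.1]
bolt1 top [585.2 191.2  87.1] 1.4 [586.5 190.7] [584.3 191.8]
bolt2 top [536.1 215.9  87.5] 0.6 [536.7 215.6] [535.7 216.3]
awl top [562.9 265.5 119. ] 1.7 [564.4 264.9] [561.9 266. ]
empty [611.9 241.2  65.8] 1.7 [612.9 241.3] [611.1 241. ]
punch top [517.  154.3 102.9] 13.6 [534.9 143.8] [508.5 168.1]
bottle top [525.7   4.3 123. ] 2.6 [525.7   2.9] [526.3   8.7]
eye right/front [ 607.  -230.2   67.1] 0.1 [ 607.5 -230.5] [ 606.8 -228.4]
eye left [ 500.  -251.9   68. ] 3.0 [ 501.7 -251.7] [ 498.9 -253.6]
hub [ 546.  -209.7  106.6] 0.2 [ 545.7 -209.5] [ 546.1 -211.1]
```

```bash
python3 - <<'E'
from h import *
S=ctrl.camera_info("scene")
for p in [(185,292),(150,285),(65,340),(150,315),(60,315)]: print(p,np.round(plane(S,*p,60)[:2]))
E
```

```text
(185, 292) [ 595. -349.]
(150, 285) [ 525. -401.]
(65, 340) [ 522. -610.]
(150, 315) [ 592. -441.]
(60, 315) [ 459. -593.]
```

Call:
play_rows(steps=[[[-10,-40,0],0,88],[[-20,-80,0],0,88],[[-25,-120,0],0,88],[[-29,-160,0],0,88],[[-29,-200,-10],0,88],[[-29,-240,-30],0,88],[[-29,-275,-55],0,88],[[-29,-275,-55],0,88],[[-29,-275,-55],0,88],[[-29,-275,-55],0,88]])

```text
time_s: 0.98
ee_pos: [545.8, -274.5, 200.3]
tool_rot: [-0.001, 0.707, 0.707, 0.0]
wrist_force: [-0.3, 0.2, 0.5]
width: 87.9
```

```bash
python3 - <<'E'
from h import *
im,i=grab("wrist");np.save("w1.npy",i["T"]);save(im,"w1");save(im,"w1z",(140,0,420,230),2.8);print(i["T"],ctrl.read_state()["joint_pos"])
im,i=grab("scene");save(im,"s2",(170,200,270,300),6)
E
```

```text
[[ 9.99998709e-01 -5.32871266e-04 -1.51602724e-03  5.46475161e+02]
 [-9.35579945e-04 -9.60099164e-01 -2.79658219e-01 -2.00737709e+02]
 [-1.30651466e-03  2.79659277e-01 -9.60098423e-01  3.28348306e+02]
 [ 0.00000000e+00  0.00000000e+00  0.00000000e+00  1.00000000e+00]] [-6.59157186e-01  3.10910975e-01  1.56243208e+00  4.55812681e-04
  1.26818418e+00 -6.59873484e-01]
```

View pics/w1z.png

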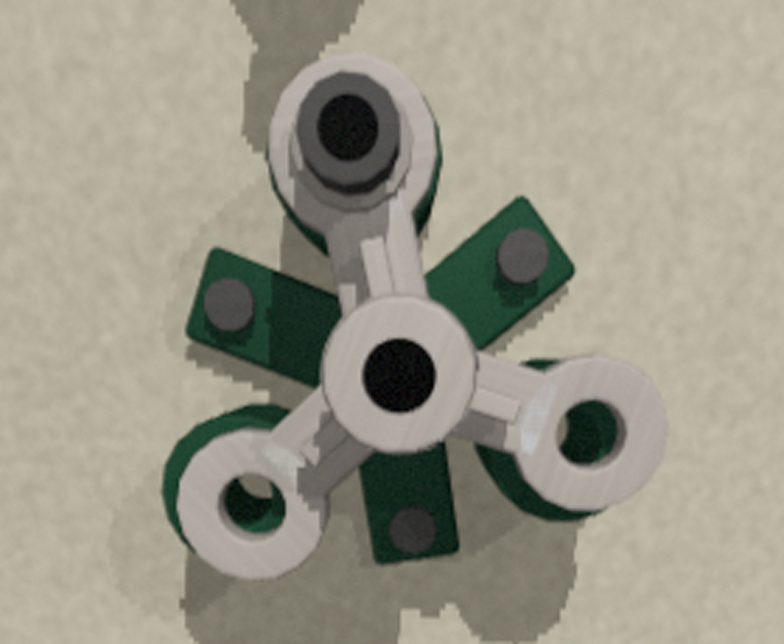

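```bash
cat > m1.py <<'E'
from h import *
from scipy.optimize import least_squares
im=cv2.imread("pics/w1.png")[:,:,::-1].astype(int)
i=ctrl.camera_info("wrist");i["T"]=np.load("w1.npy")
R,G,B=im[...,0],im[...,1],im[...,2]
green=((G>R+12)&(G>B+4)&(G<140)).astype(np.uint8)
hsv=cv2.cvtColor(im.astype(np.uint8),cv2.COLOR_RGB2HSV)
Z=lambda c:(140+c[0]/2.8,c[1]/2.8)
alu=((im.min(2)>135)&(abs(R-G)<14)).astype(np.uint8)
v=np.zeros((420,560,3),np.uint8);v[green>0]=(0,255,0);v[alu>0]=(200,200,200)
save(v,"m1",(140,0,420,230),2.8)
# eye hole by radial edge search of brightness from approx centre
gray=cv2.GaussianBlur(cv2.cvtColor(im.astype(np.uint8),cv2.COLOR_RGB2GRAY).astype(np.float32),(3,3),0)
# outer eye edge / hole: radial profile of max gradient
def radial(c,z,r0,r1,sign,angs,ch=gray):
    P=[]
    for a in angs:
        rs=np.arange(r0,r1,.25)
        pts=np.array([proj(i,[c[0]+r*np.cos(a),c[1]+r*np.sin(a),z]) for r in rs])
        val=cv2.remap(ch,pts[:,0].astype(np.float32)[None],pts[:,1].astype(np.float32)[None],cv2.INTER_LINEAR)[0]
        g=np.gradient(cv2.GaussianBlur(val[None],(1,1),0)[0])*sign
        k=g.argmax();P.append([c[0]+rs[k]*np.cos(a),c[1]+rs[k]*np.sin(a)])
    return np.array(P)
def fit(P,r=None,c0=None):
    c0=P.mean(0) if c0 is None else c0
    f=lambda x:np.hypot(P[:,0]-x[0],P[:,1]-x[1])-(x[2] if r is None else r)
    s=least_squares(f,list(c0)+([10] if r is None else []),loss="soft_l1",f_scale=.4)
    return np.round(s.x,2),round(np.median(abs(f(s.x))),2)
A=np.linspace(0,2*np.pi,48,endpoint=False)
for n,uv in [("B",(252,502)),("C",(590,432))]:
    c=plane(i,*Z(uv),68)[:2];
    for _ in range(2):
        P=radial(c,68,7,14,1,A);x,e=fit(P,10.5,c);c=x[:2]
    print(n,"hole",x,e,fit(P))
    P=radial(c,68,20,28,-1,A);print("  outer(raw)",fit(P,24,c),fit(P))
for n,uv,z in [("bolt head",(348,127),90),("hub",(399,375),106)]:
    print(n,np.round(plane(i,*Z(uv),z),1))
for n,uv in [("s1",(230,303)),("s2",(523,255)),("s3",(413,528))]: print(n,np.round(plane(i,*Z(uv),15),1))
E
python3 m1.py
```

```text
B hole [ 501.8  -249.02] 0.55 (array([ 502.13, -248.74,    9.78]), np.float64(0.49))
  outer(raw) (array([ 502.05, -249.18]), np.float64(0.75)) (array([ 501.33, -249.43,   23.14]), np.float64(0.32))
C hole [ 605.99 -227.24] 0.39 (array([ 606.14, -227.03,    9.99]), np.float64(0.39))
  outer(raw) (array([ 605.79, -226.7 ]), np.float64(1.75)) (array([ 604.77, -227.26,   22.91]), np.float64(0.84))
bolt head [ 534.6 -148.4   90. ]
hub [ 547.5 -208.8  106. ]
s1 [ 488.5 -187.5   15. ]
s2 [ 590.8 -171.8   15. ]
s3 [ 553.3 -268.2   15. ]
```

View pics/m1.png

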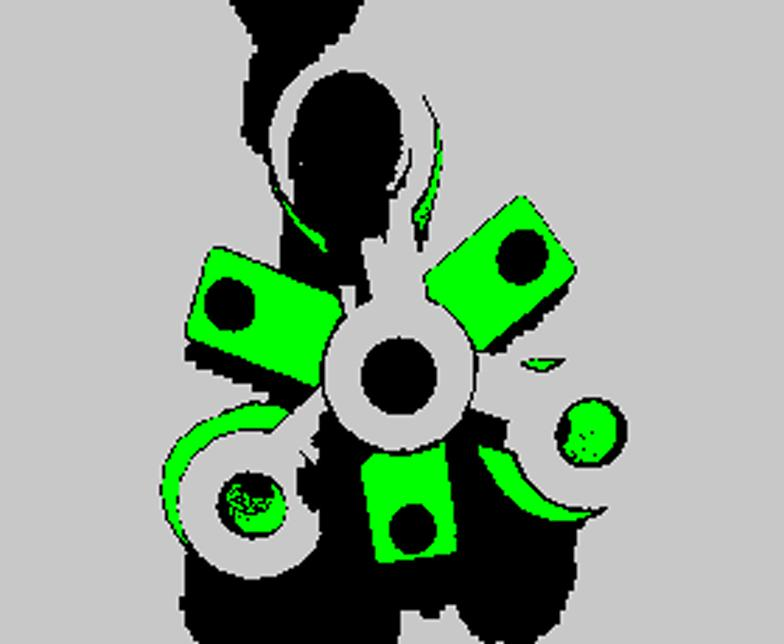

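```bash
cat >> m1.py <<'E'
print("---")
lab=green.copy()
# left pillar outer arc: leftmost green edge pts, right pillar lower arc, px in zoomed coords
ys,xs=np.nonzero(green); 
def arc(c0,angs):
    g=cv2.GaussianBlur(green.astype(np.float32),(3,3),0)
    return radial(np.array(c0),56,22,32,-1,np.radians(angs),g)
for n,c0,angs in [("B",(495.8,-248),range(105,196,5)),("C",(602,-231.7),range(205,296,5)),("A",(534.8,-147.9),list(range(-50,-10,5)))]:
    P=arc(c0,angs); print(n,fit(P,26,c0),fit(P)) ; print(np.round(np.hypot(*(P-c0).T),1))
E
python3 m1.py | sed -n '/---/,$p'
```

```text
---
B (array([ 496.77, -248.  ]), np.float64(0.18)) (array([ 496.25, -247.7 ,   25.46]), np.float64(0.19))
[25.7 25.5 25.8 25.5 25.3 25.  25.5 25.5 25.  25.  25.2 25.2 25.  25.3
 25.2 25.2 24.8 25.  24.8]
C (array([ 601.13, -230.33]), np.float64(0.16)) (array([ 600.79, -231.32,   25.05]), np.float64(0.16))
[26.3 26.2 25.8 25.2 25.3 25.3 25.5 25.3 25.3 24.7 25.  25.3 24.8 24.8
 24.8 24.5 24.5 24.2 22. ]
A (array([ 532.61, -152.68]), np.float64(0.21)) (array([ 516.02, -145.75,   43.76]), np.float64(0.22))
[27.7 27.5 27.5 26.3 25.5 25.3 25.  25.2]
```

Call:
play_rows(steps=[[[3,40,10],0,60],[[6,80,20],0,60],[[9,120,30],0,60],[[12,160,30],0,60],[[15,200,30],0,60],[[18,240,30],0,60],[[20,280,30],0,60],[[23,320,30],0,60],[[27,360,30],0,50],[[27,385,30],0,50],[[27,385,30],0,50],[[27,385,30],0,50]])

```text
time_s: 2.08
ee_pos: [572.6, 112.8, 232.0]
tool_rot: [0.001, 0.705, 0.709, 0.001]
wrist_force: [0.2, -0.4, 0.1]
width: 49.8
```

```bash
python3 - <<'E'
from h import *
im,i=grab("wrist");np.save("w2.npy",i["T"]);save(im,"w2");save(im,"w2z",(150,0,430,230),2.8);print(ctrl.read_state()["joint_pos"])
E
```

```text
[-1.10821148e-02  2.20316630e-01  1.61026831e+00 -4.02964792e-04
  1.30945152e+00 -1.41460041e-02]
```

View pics/w2z.png

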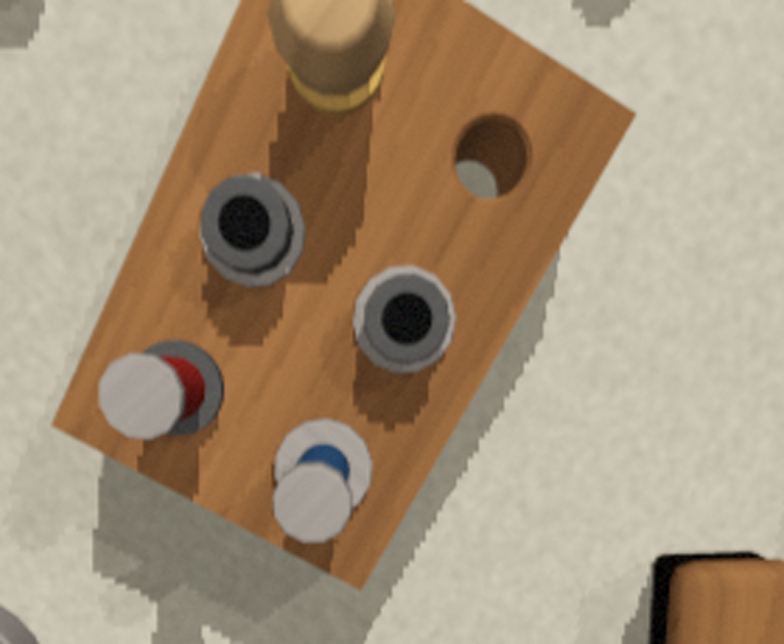

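```bash
python3 - <<'E'
from h import *
i=ctrl.camera_info("wrist");i["T"]=np.load("w2.npy")
for n,uv,z in [("drift top",(313,503),136),("drift collar",(323,468),71),("bolt1 top",(406,319),88),("bolt1 fl",(404,319),70),("bolt2 top",(245,222),88),("bolt2 fl",(252,230),70),("empty",(493,155),66),("awl",(331,10),120),("punch top",(141,396),118),("punch base",(182,387),68)]:
    print(n,np.round(plane(i,150+uv[0]/2.8,uv[1]/2.8,z),1))
E
```

```text
drift top [558.9 145.  136. ]
drift collar [558.6 145.   71. ]
bolt1 top [585.2 193.3  88. ]
bolt1 fl [585.4 193.7  70. ]
bolt2 top [536.9 220.5  88. ]
bolt2 fl [536.6 220.4  70. ]
empty [612.8 243.2  66. ]
awl [563.9 265.  120. ]
punch top [510.1 171.7 118. ]
punch base [511.2 171.6  68. ]
```

Call:
play_rows(force=60, steps=[[[-4,8,0],0.12,40],[[-8,16,0],0.24,40],[[-12,25,0],0.36,40],[[-14.5,34,0],0.48,40],[[-14.5,34,0],0.6,40],[[-14.5,34,0],0.72,40],[[-14.5,34,-15],0.84,40],[[-14.5,34,-30],0.96,40],[[-14.5,34,-50],1.066,40],[[-14.5,34,-70],1.066,40],[[-14.5,34,-70],1.066,40],[[-14.5,34,-95],1.066,40],[[-14.5,34,-115],1.066,40],[[-14.5,34,-124.7],1.066,40],[[-14.5,34,-124.7],1.066,40],[[-14.5,34,-124.7],1.066,40]])

```text
time_s: 3.47
ee_pos: [558.9, 143.6, 106.8]
tool_rot: [0.0, 0.25, 0.968, 0.0]
wrist_force: [0.7, 0.5, -0.2]
width: 39.8
```

```bash
python3 - <<'E'
from h import *
a,_=grab("scene");b,_=grab("side")
save(np.hstack([cv2.resize(a[120:220,270:390],None,fx=3.3,fy=3.3,interpolation=2),cv2.resize(b[220:320,200:320],None,fx=3.3,fy=3.3,interpolation=2)]),"p3")
print(ctrl.read_state())
E
```

```text
{'time_s': 3.5667, 'joint_pos': array([ 4.63366362e-02,  3.59591539e-01,  1.71029735e+00, -5.22367580e-05,
        1.06913873e+00, -1.01920297e+00]), 'dq': array([ 0.00360261, -0.00391579, -0.00051945,  0.0009985 , -0.00387235,
       -0.00027361]), 'joint_torque': array([-7.11965142e-02, -4.61657166e+01, -2.84247512e+01,  1.87927368e-02,
        1.02902516e-01,  1.35703536e-03]), 'ee_pos': array([559.70832588, 143.86665351, 107.7748851 ]), 'tool_rot': array([1.23237812e-03, 2.49937415e-01, 9.68261144e-01, 3.55842060e-04]), 'wrist_force': array([0.09108888, 0.45564799, 0.17321728]), 'moment': array([ 0.0724474 , -0.08892078,  0.00388523]), 'width': 39.71380582608513}
```

View pics/p3.png

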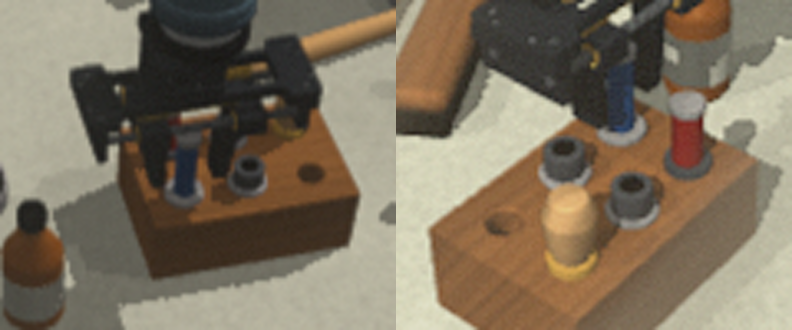

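Call:
play_rows(force=60, steps=[[[0,0,0],0,10],[[0,0,0],0,10],[[0,0,0],0,10],[[0,0,0],0,10],[[0,0,0],0,10],[[0,0,0],0,10],[[0,0,0],0,10]])

```text
time_s: 4.15
ee_pos: [559.1, 144.0, 106.8]
tool_rot: [0.001, 0.25, 0.968, 0.0]
wrist_force: [-1.3, -0.6, 5.5]
width: 19.0
```

Call:
play_rows(steps=[[[0,0,15],0,10],[[0,0,50],0,10],[[0,0,90],0,10],[[0,0,125],0,10],[[-5,-25,142],-0.1,10],[[-10,-60,142],-0.2,10],[[-16,-100,142],-0.32,10],[[-22,-140,142],-0.44,10],[[-28,-180,142],-0.56,10],[[-34,-220,142],-0.68,10],[[-40,-260,142],-0.8,10],[[-46,-300,142],-0.92,10],[[-52,-340,142],-1.04,10],[[-58,-375,142],-1.066,10],[[-59.5,-392.5,130],-1.066,10],[[-59.5,-392.5,110],-1.066,10],[[-59.5,-392.5,90],-1.066,10],[[-59.5,-392.5,90],-1.066,10],[[-59.5,-392.5,90],-1.066,10]])

```text
time_s: 5.73
ee_pos: [497.9, -247.6, 194.4]
tool_rot: [-0.002, 0.707, 0.707, -0.0]
wrist_force: [0.4, -0.2, -2.8]
width: 18.9
```

```bash
python3 - <<'E'
from h import *
s=ctrl.read_state();print(s["ee_pos"],s["tool_rot"],s["wrist_force"],s["width"])
a,_=grab("scene");b,_=grab("side")
save(a,"p4a",(170,180,270,290),5);save(b,"p4b",(240,100,360,220),5)
E
```

```text
[ 497.94040097 -247.62562695  194.3674385 ] [-2.17833281e-03  7.07168171e-01  7.07042011e-01 -1.68530139e-04] [ 0.35141672 -0.19277611 -2.83703071] 18.934452118411848
```

View pics/p4a.png

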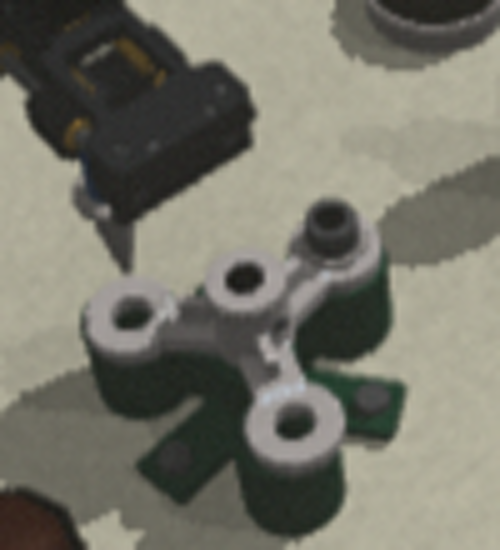

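View pics/p4b.png

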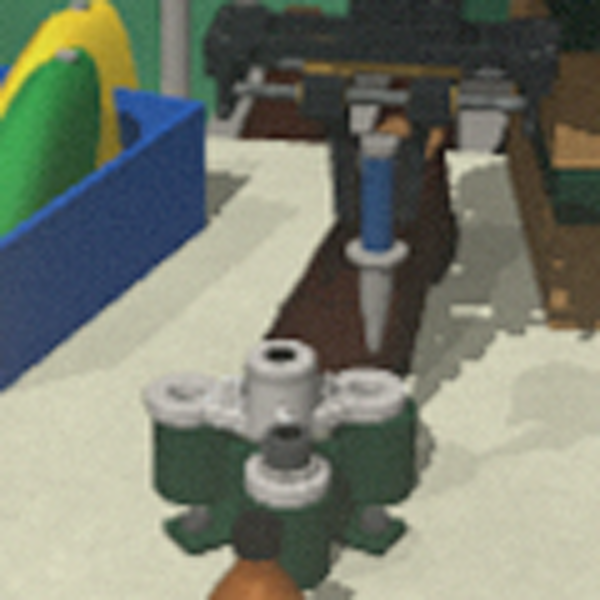

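```bash
python3 - <<'E'
from h import *
S=ctrl.camera_info("scene");D=ctrl.camera_info("side")
s=lambda u,v:(170+u/5,180+v/5)
d=lambda u,v:(240+u/5,100+v/5)
for n,a,b in [("tip",(127,271),(375,351)),("eyeB",(131,314),(372,385)),("collar",(95,203),(377,253)),("C",(295,421),(182,391))]:
    p,e=tri(S,s(*a),D,d(*b)); print(n,np.round(p,1),round(e,1))
for n,a,b in [("tip",(127,271),(375,351))]: print(plane(D,*d(*b),96),plane(S,*s(*a),96))
print(plane(D,*d(372,385),68),plane(S,*s(131,314),68))
E
```

```text
tip [ 496.5 -247.5   95. ] 2.9
eyeB [ 499.1 -253.2   68.5] 5.8
collar [ 497.5 -254.5  154.6] 0.9
C [ 607.  -229.8   69.2] 0.3
[ 495.27755055 -247.31701618   96.        ] [ 498.88213792 -247.58370506   96.        ]
[ 497.03671047 -257.60296575   68.        ] [ 502.18757294 -252.54857975   68.        ]
```

```bash
python3 - <<'E'
from h import *
S=ctrl.camera_info("scene");D=ctrl.camera_info("side")
for x,y in [(498.5,-248.5),(498.5,-251)]:
  for z in (96,156,161,226):
    a=proj(S,[x,y,z]);b=proj(D,[x,y,z]);print(z,np.round([(a[0]-170)*5,(a[1]-180)*5,(b[0]-240)*5,(b[1]-100)*5],0))
for p in [(501.8,-249,68),(501,-251,68)]:
    a=proj(S,p);b=proj(D,p);print(p,np.round([(a[0]-170)*5,(a[1]-180)*5,(b[0]-240)*5,(b[1]-100)*5],0))
E
```

```text
96 [125. 272. 370. 350.]
156 [106. 195. 374. 255.]
161 [104. 188. 374. 247.]
226 [ 81.  97. 379. 139.]
96 [121. 274. 370. 348.]
156 [101. 198. 374. 254.]
161 [ 99. 191. 374. 246.]
226 [ 76. 100. 379. 137.]
(501.8, -249, 68) [136. 310. 362. 391.]
(501, -251, 68) [132. 311. 364. 390.]
```

Call:
play_rows(steps=[[[-0.5,-1.3,-10],0,10],[[-0.5,-1.3,-25],0,10],[[-0.5,-1.3,-35],0,10],[[-0.5,-1.3,-40],0,10],[[-0.5,-1.3,-44],0,10],[[-0.5,-1.3,-44],0,10]])

```text
time_s: 6.33
ee_pos: [498.4, -249.5, 151.4]
tool_rot: [-0.0, 0.707, 0.707, -0.0]
wrist_force: [-0.8, -0.5, -2.2]
width: 19.3
```

```bash
python3 - <<'E'
from h import *
s=ctrl.read_state();print(s["ee_pos"],s["wrist_force"],s["moment"])
a,_=grab("scene");b,_=grab("side")
save(np.hstack([cv2.resize(a[180:280,170:270],None,fx=4,fy=4,interpolation=2),cv2.resize(b[120:220,250:350],None,fx=4,fy=4,interpolation=2)]),"p5")
E
```

```text
[ 498.3517404  -249.53319449  151.37032529] [-0.78814563 -0.53780665 -2.20113844] [-0.05904034  0.00127877 -0.03749887]
```

View pics/p5.png

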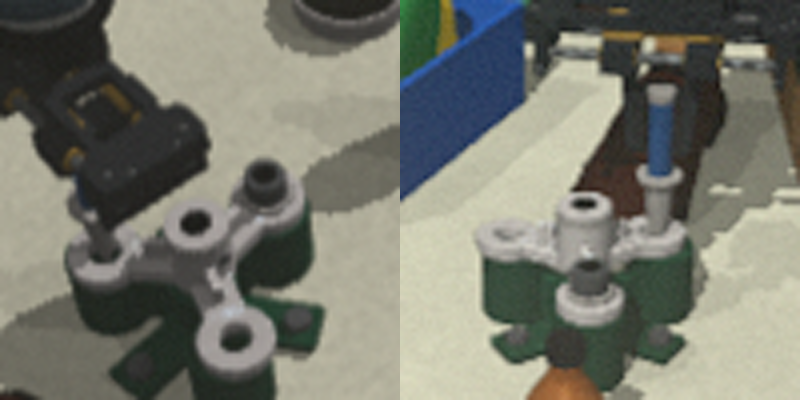

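Call:
play_rows(steps=[[[-0.5,0.1,-2],0,10],[[-1,0.2,-5],0,10],[[-1.6,0.4,-8],0,10],[[-2.2,0.5,-11],0,10],[[-2.7,0.6,-14],0,10],[[-2.7,0.6,-17],0,10],[[-2.7,0.6,-20],0,10],[[-2.7,0.6,-20],0,10]])

```text
time_s: 7.1
ee_pos: [496.4, -249.4, 132.0]
tool_rot: [0.001, 0.707, 0.707, 0.0]
wrist_force: [3.4, -1.5, 1.2]
width: 19.2
```

Call:
play_rows(steps=[[[0,0,-3],0,10],[[0,0,-6],0,10],[[0,0,-9],0,10],[[0,0,-12],0,10],[[0,0,-12],0,10]])

```text
time_s: 7.52
ee_pos: [495.2, -248.7, 118.9]
tool_rot: [-0.001, 0.707, 0.707, -0.0]
wrist_force: [2.7, -0.8, -2.1]
width: 19.1
```

Call:
play_rows(steps=[[[0,0,-3],0,10],[[0,0,-6],0,10],[[0,0,-9],0,10],[[0,0,-12],0,10],[[0,0,-14],0,10],[[0,0,-14],0,10]])

```text
time_s: 8.02
ee_pos: [496.4, -250.4, 108.4]
tool_rot: [0.001, 0.707, 0.707, -0.0]
wrist_force: [-3.9, 1.7, 17.7]
width: 19.3
```

```bash
python3 - <<'E'
from h import *
s=ctrl.read_state();print(s["ee_pos"],s["wrist_force"],s["moment"])
a,_=grab("scene");b,_=grab("side")
save(np.hstack([cv2.resize(a[180:280,170:270],None,fx=4,fy=4,interpolation=2),cv2.resize(b[120:220,250:350],None,fx=4,fy=4,interpolation=2)]),"p6")
E
```

```text
[ 496.40612772 -250.43731279  108.43201453] [-3.86004845  1.74514493 17.65830721] [0.24175841 0.46200152 0.0096137 ]
```

View pics/p6.png

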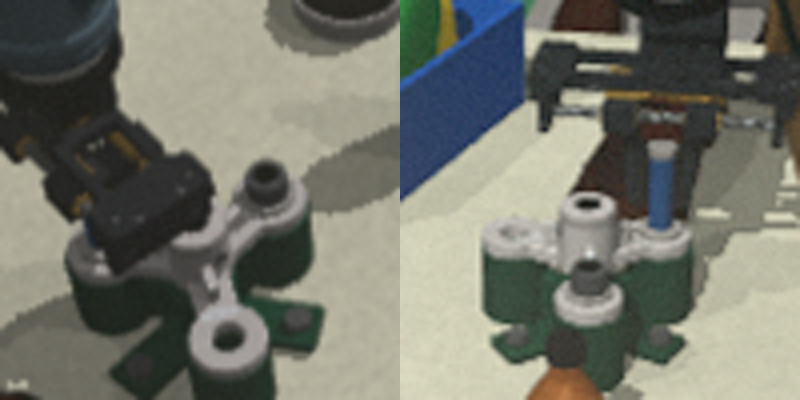

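Call:
play_rows(steps=[[[0,0,0],0,25],[[0,0,0],0,40],[[0,0,0],0,40],[[0,0,0],0,40],[[0,0,10],0,40],[[0,0,40],0,40],[[0,0,75],0,40],[[20,-10,100],0,40],[[50,-26,110],0,40],[[50,-26,110],0,40],[[50,-26,110],0,40],[[50,-26,110],0,40]])

```text
time_s: 9.12
ee_pos: [544.9, -274.5, 215.1]
tool_rot: [-0.001, 0.707, 0.707, -0.0]
wrist_force: [-0.6, -0.4, -0.3]
width: 39.9
```

```bash
python3 - <<'E'
from h import *
s=ctrl.read_state();print(s["ee_pos"],s["wrist_force"])
im,i=grab("wrist");np.save("w3.npy",i["T"]);save(im,"w3");save(im,"w3z",(140,0,420,230),2.8)
E
```

```text
[ 544.8897591  -274.47858952  215.07344392] [-0.57639101 -0.41936112 -0.32523134]
```

View pics/w3z.png

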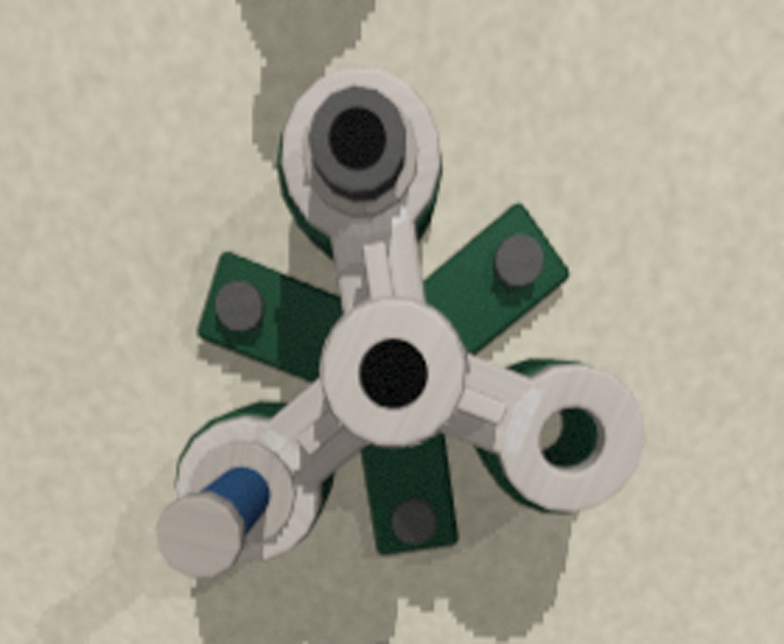

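```bash
sed -e 's/w1.png/w3.png/;s/w1.npy/w3.npy/;s/(252,502)/(200,502)/;s/(590,432)/(571,437)/' m1.py > m3.py; python3 m3.py | head -12; python3 - <<'E'
from h import *
i=ctrl.camera_info("wrist");i["T"]=np.load("w3.npy")
f=lambda u,v,z:np.round(plane(i,140+u/2.8,v/2.8,z),1)
print("collar",f(237,494,73),"head",f(198,535,138), "boltA",f(357,140,90),"hub",f(394,371,106),[f(*p,15)[:2] for p in [(240,306),(519,260),(413,522)]])
E
```

```text
B hole [ 483.16 -251.24] 1.86 (array([ 483.05, -251.29,   10.29]), np.float64(1.94))
  outer(raw) (array([ 483.95, -250.58]), np.float64(1.88)) (array([ 484.28, -250.27,   25.23]), np.float64(1.24))
C hole [ 601.81 -230.07] 0.42 (array([ 601.62, -229.89,   10.07]), np.float64(0.42))
  outer(raw) (array([ 601.08, -229.25]), np.float64(1.64)) (array([ 600.66, -229.96,   22.77]), np.float64(0.37))
bolt head [ 532.7 -145.1   90. ]
hub [ 546.5 -209.3  106. ]
s1 [ 484.6 -186.8   15. ]
s2 [ 591.7 -170.3   15. ]
s3 [ 552.5 -271.3   15. ]
---
B (array([ 499.26, -245.47]), np.float64(0.84)) (array([ 492.34, -242.82,   19.89]), np.float64(0.41))
[25.7 26.  26.  26.  25.5 25.8 26.  26.  25.8 26.  26.5 26.7 22.  22.
collar [ 494.5 -247.7   73. ] head [ 496.6 -246.7  138. ] boltA [ 535.1 -148.2   90. ] hub [ 545.2 -208.2  106. ] [array([ 488.2, -187.9]), array([ 590.4, -172. ]), array([ 552.5, -268.9])]
```

Call:
play_rows(steps=[[[3,38,0],0.1,42],[[6,78,0],0.2,42],[[9,118,0],0.3,42],[[12,158,0],0.42,42],[[15,198,0],0.54,42],[[18,238,0],0.66,42],[[21,278,0],0.78,42],[[24,318,0],0.9,42],[[28,358,0],1.02,42],[[32,398,0],1.066,42],[[36,438,-10],1.066,42],[[39.6,467,-30],1.066,42],[[39.6,467,-65],1.066,42],[[39.6,467,-95],1.066,42],[[39.6,467,-115],1.066,42],[[39.6,467,-126.5],1.066,42],[[39.6,467,-126.5],1.066,42],[[39.6,467,-126.5],1.066,42]])

```text
time_s: 10.67
ee_pos: [584.8, 191.5, 89.4]
tool_rot: [-0.001, 0.25, 0.968, -0.0]
wrist_force: [0.3, -0.7, 0.3]
width: 41.8
```

```bash
python3 - <<'E'
from h import *
a,_=grab("scene");b,_=grab("side")
save(np.hstack([cv2.resize(a[120:220,270:390],None,fx=3.3,fy=3.3,interpolation=2),cv2.resize(b[220:320,200:320],None,fx=3.3,fy=3.3,interpolation=2)]),"p7")
s=ctrl.read_state();print(s["ee_pos"],s["wrist_force"])
E
```

```text
[586.48134432 191.69746178  91.32483367] [-0.38004464  0.29995165  0.28284574]
```

View pics/p7.png

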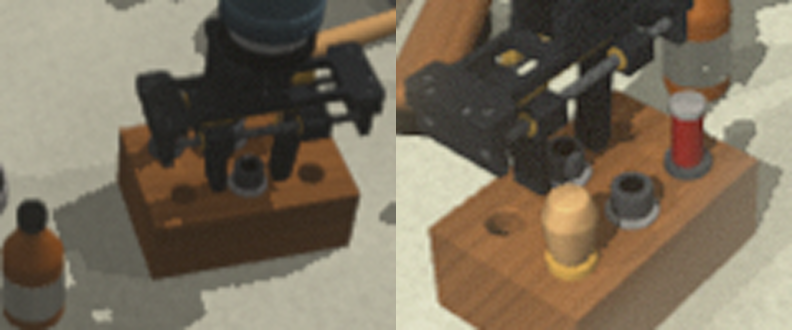

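Call:
play_rows(force=45, steps=[[[0,0,0],0,20],[[0,0,0],0,20],[[0,0,0],0,20],[[0,0,0],0,20],[[0,0,0],0,20],[[0,0,0],0,20]])

```text
time_s: 11.27
ee_pos: [586.2, 191.8, 90.9]
tool_rot: [0.001, 0.25, 0.968, 0.0]
wrist_force: [-1.1, -1.3, 7.0]
width: 25.6
```

Call:
play_rows(force=45, steps=[[[0,0,12],0,20],[[0,0,45],0,20],[[0,0,80],0,20],[[1,-25,95],0,20],[[3,-60,95],0,20],[[5,-100,95],0,20],[[6,-140,95],0,20],[[8,-180,95],0,20],[[9,-220,95],0,20],[[11,-260,95],0,20],[[12,-300,95],0,20],[[14,-340,95],0,20],[[15,-375,95],0,20],[[16,-405,95],0,20],[[16.6,-424,90],0,20],[[16.6,-424,80],0,20],[[16.6,-424,80],0,20],[[16.6,-424,80],0,20]])

```text
time_s: 12.77
ee_pos: [601.1, -231.0, 168.5]
tool_rot: [-0.001, 0.25, 0.968, 0.001]
wrist_force: [0.1, 0.2, -2.4]
width: 25.8
```

```bash
python3 - <<'E'
from h import *
s=ctrl.read_state();print(s["ee_pos"],s["tool_rot"],s["wrist_force"],s["width"])
a,_=grab("scene");b,_=grab("side")
save(a,"p8a",(170,180,270,290),5);save(b,"p8b",(240,100,360,220),5)
S=ctrl.camera_info("scene");D=ctrl.camera_info("side")
for p in [(602,-232,97),(602,-232,68),(600.5,-231.5,56),(602,-232,177)]:
    a=proj(S,p);b=proj(D,p);print(p,np.round([(a[0]-170)*5,(a[1]-180)*5,(b[0]-240)*5,(b[1]-100)*5],0))
E
```

```text
[ 601.14220255 -230.96283176  168.45562496] [-1.42508740e-03  2.49729622e-01  9.68314305e-01  7.00977784e-04] [ 0.10881904  0.2440868  -2.43101628] 25.80728024186359
(602, -232, 97) [279. 384. 190. 348.]
(602, -232, 68) [285. 418. 191. 392.]
(600.5, -231.5, 56) [286. 429. 193. 410.]
(602, -232, 177) [261. 283. 189. 221.]
```

View pics/p8a.png

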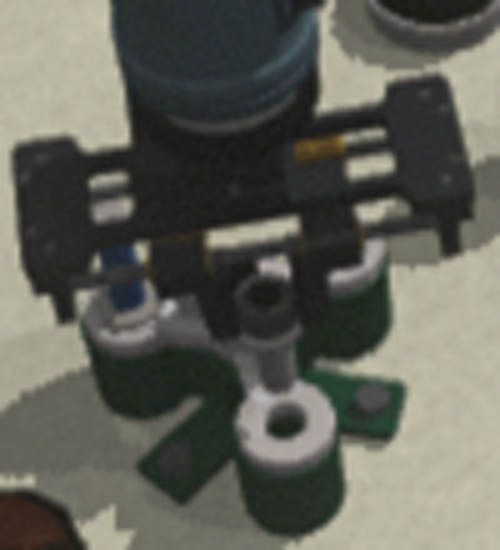

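View pics/p8b.png

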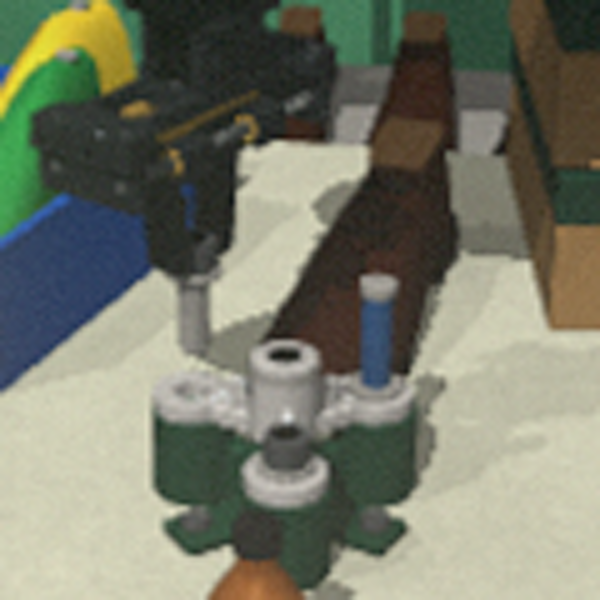

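Call:
play_rows(steps=[[[0,-0.3,-12],0,20],[[0,-0.3,-22],0,20],[[0,-0.3,-26],0,20],[[0,-0.3,-29],0,20],[[0,-0.3,-32],0,20],[[0,-0.3,-32],0,20]])

```text
time_s: 13.37
ee_pos: [601.9, -232.3, 136.8]
tool_rot: [-0.0, 0.25, 0.968, 0.0]
wrist_force: [0.5, 0.5, -2.7]
width: 25.6
```

Tip is in the eye without contact; on to the bore.

Call:
play_rows(steps=[[[0,0,-4],0,20],[[0,0,-8],0,20],[[0,0,-12],0,20],[[0,0,-16],0,20],[[0,0,-16],0,20]])

```text
time_s: 13.78
ee_pos: [601.7, -232.4, 120.5]
tool_rot: [-0.0, 0.25, 0.968, 0.0]
wrist_force: [0.1, -0.4, -3.1]
width: 25.8
```

Call:
play_rows(steps=[[[0,0,-6],0,20],[[0,0,-12],0,20],[[0,0,-18],0,20],[[0,0,-24],0,20],[[0,0,-28],0,20],[[0,0,-29.5],0,20],[[0,0,-29.5],0,20]])

```text
time_s: 14.37
ee_pos: [602.3, -232.8, 92.9]
tool_rot: [0.0, 0.25, 0.968, -0.0]
wrist_force: [-1.3, -0.2, 5.1]
width: 25.5
```

```bash
python3 - <<'E'
from h import *
s=ctrl.read_state();print(s["ee_pos"],s["wrist_force"],s["width"])
a,_=grab("scene");b,_=grab("side")
save(np.hstack([cv2.resize(a[180:280,170:270],None,fx=4,fy=4,interpolation=2),cv2.resize(b[120:220,250:350],None,fx=4,fy=4,interpolation=2)]),"p9")
E
```

```text
[ 602.28482425 -232.79305448   92.88628013] [-1.32642068 -0.18071041  5.07485048] 25.523959364800525
```

View pics/p9.png

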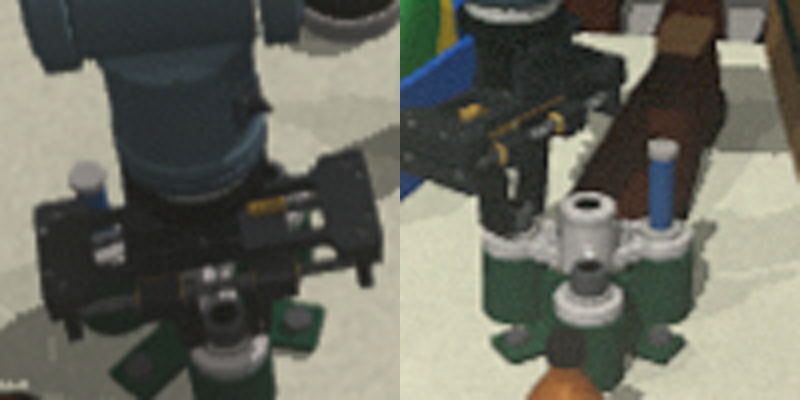

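Call:
play_rows(force=60, steps=[[[0,0,0],0,32],[[0,0,0],0,38],[[0,0,0],0,38],[[0,0,4],0,38],[[0,0,30],0,38],[[0,0,65],0,38],[[0,0,85],-0.12,34],[[-20,-4,85],-0.24,34],[[-45,-8,85],-0.36,34],[[-70,-12,85],-0.48,34],[[-95,-15,85],-0.6,34],[[-106,-17,85],-0.72,34],[[-106,-17,85],-0.84,34],[[-106,-17,85],-0.96,34],[[-106,-17,85],-1.066,34],[[-106,-17,85],-1.066,34],[[-106,-17,85],-1.066,34]])

```text
time_s: 15.88
ee_pos: [496.0, -249.5, 177.2]
tool_rot: [0.0, 0.706, 0.708, -0.0]
wrist_force: [0.2, -0.6, 0.0]
width: 33.5
```

```bash
python3 - <<'E'
from h import *
s=ctrl.read_state();print(s["ee_pos"],s["wrist_force"],s["width"])
a,_=grab("scene");b,_=grab("side");c,_=grab("wrist")
save(np.hstack([cv2.resize(a[180:280,170:270],None,fx=4,fy=4,interpolation=2),cv2.resize(b[120:220,250:350],None,fx=4,fy=4,interpolation=2)]),"p10");save(c,"p10w")
E
```

```text
[ 495.98837496 -249.47938528  177.15717084] [ 0.23157015 -0.55602408  0.02635912] 33.52068241226157
```

View pics/p10.png

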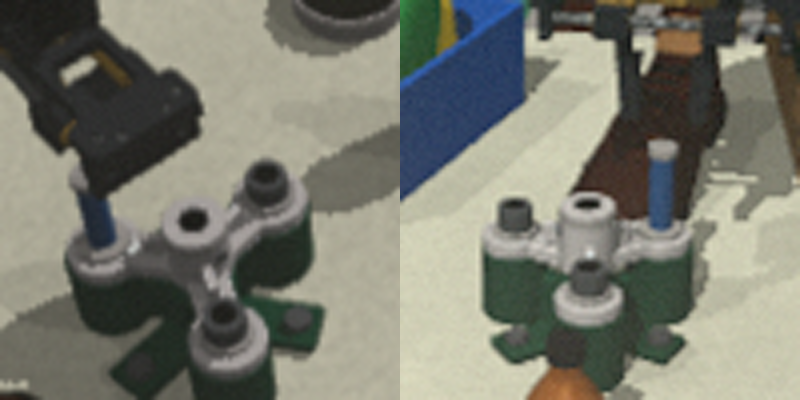

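View pics/p10w.png

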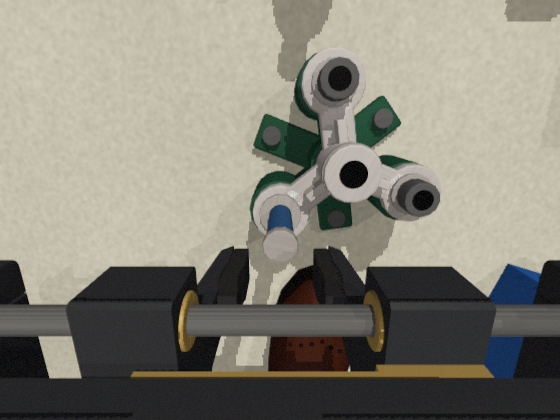

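Call:
play_rows(force=60, steps=[[[0,0,-25],0,34],[[0,0,-50],0,34],[[0,0,-65],0,34],[[0,0,-69.5],0,34],[[0,0,-69.5],0,34],[[0,0,-69.5],0,10],[[0,0,-69.5],0,10],[[0,0,-69.5],0,10],[[0,0,-69.5],0,10],[[0,0,-69.5],0,10],[[0,0,-69.5],0,10]])

```text
time_s: 16.95
ee_pos: [496.6, -250.1, 108.8]
tool_rot: [0.001, 0.707, 0.707, 0.0]
wrist_force: [-1.8, -0.6, 5.2]
width: 19.1
```

Call:
play_rows(steps=[[[0,0,3],0,10],[[0,0,8],0,10],[[0,0,15],0,10],[[0,0,25],0,10],[[0,0,40],0,10],[[0,0,60],0,10],[[0,0,80],0,10],[[0,0,100],0,10],[[0,0,110],0,10]])

```text
time_s: 17.7
ee_pos: [496.7, -250.1, 220.9]
tool_rot: [0.002, 0.707, 0.707, 0.0]
wrist_force: [0.1, -0.3, -2.3]
width: 18.9
```

```bash
python3 - <<'E'
from h import *
s=ctrl.read_state();print(s["ee_pos"],s["wrist_force"],s["width"])
a,_=grab("scene");b,_=grab("side")
save(np.hstack([cv2.resize(a[180:280,170:270],None,fx=4,fy=4,interpolation=2),cv2.resize(b[100:200,250:350],None,fx=4,fy=4,interpolation=2)]),"p11")
E
```

```text
[ 496.67570764 -250.07470819  220.92527998] [ 0.07750157 -0.32353578 -2.31271488] 18.948048844274535
```

View pics/p11.png

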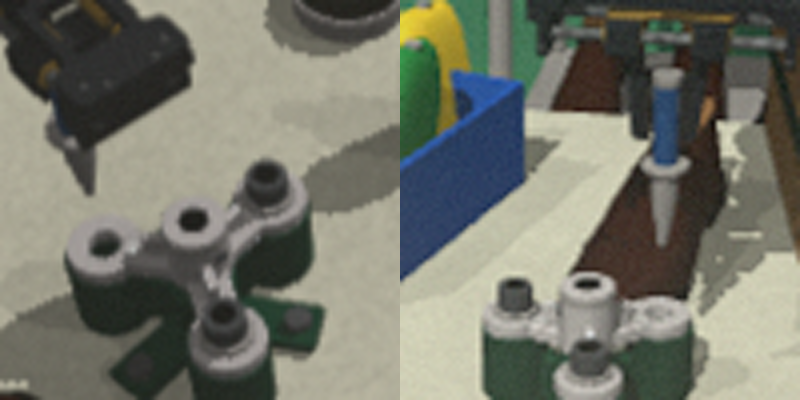

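```bash
python3 - <<'E'
from h import *
S=ctrl.camera_info("scene");D=ctrl.camera_info("side")
a=(170+92/4,180+192/4);b=(250+262/4,100+245/4)
print(tri(S,a,D,b),plane(S,*a,118),plane(D,*b,118))
E
```

```text
(array([ 496.63180369, -249.85042191,  122.50658364]), np.float64(3.510658732265409)) [ 495.36742717 -248.15524563  118.        ] [ 496.12577244 -261.442248    118.        ]
```

Call:
play_rows(steps=[[[0,0,32],0,10],[[6,40,34],0.12,10],[[12,80,34],0.24,10],[[18,120,34],0.36,10],[[24,160,34],0.48,10],[[30,200,34],0.6,10],[[36,240,34],0.72,10],[[42,280,34],0.84,10],[[48,320,34],0.96,10],[[54,355,34],1.066,10],[[60,380,20],1.066,10],[[62.5,393.5,-10],1.066,10],[[62.5,393.5,-31],1.066,10],[[62.5,393.5,-31],1.066,10],[[62.5,393.5,-31],1.066,10]])

```text
time_s: 19.05
ee_pos: [556.7, 144.0, 184.2]
tool_rot: [-0.003, 0.249, 0.968, -0.001]
wrist_force: [-0.1, -0.5, -1.6]
width: 19.0
```

```bash
python3 - <<'E'
from h import *
s=ctrl.read_state();print(s["ee_pos"],s["wrist_force"],s["width"])
a,_=grab("scene");b,_=grab("side")
save(a,"p12a",(280,120,390,220),5);save(b,"p12b",(200,200,320,320),5)
S=ctrl.camera_info("scene");D=ctrl.camera_info("side")
for p in [(558.5,144,86.5),(558.5,144,66)]:
    a=proj(S,p);b=proj(D,p);print(p,np.round([(a[0]-280)*5,(a[1]-120)*5,(b[0]-200)*5,(b[1]-200)*5],0))
E
```

```text
[556.70780567 143.99217495 184.21473684] [-0.12274603 -0.49921617 -1.6372014 ] 18.981508312102537
(558.5, 144, 86.5) [233. 267. 338. 266.]
(558.5, 144, 66) [230. 292. 339. 303.]
```

View pics/p12a.png

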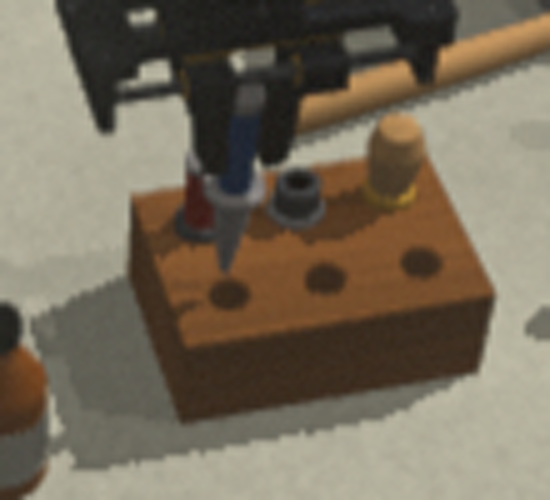

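View pics/p12b.png

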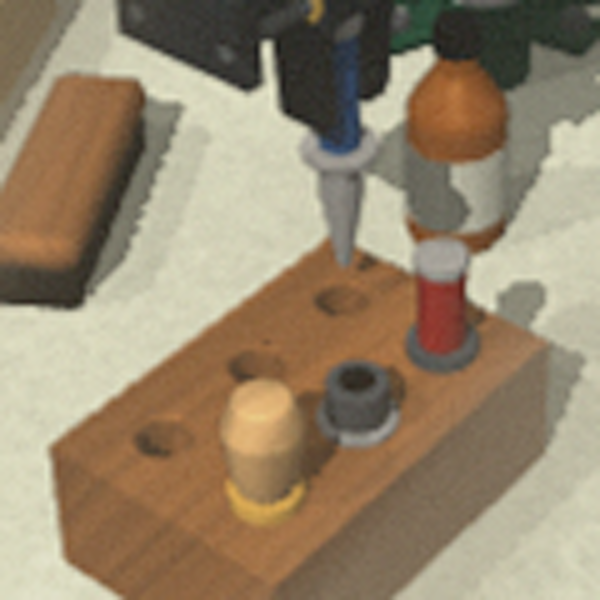

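```bash
python3 - <<'E'
from h import *
S=ctrl.camera_info("scene");D=ctrl.camera_info("side")
s=lambda u,v:(280+u/5,120+v/5)
d=lambda u,v:(200+u/5,200+v/5)
for n,a,b in [("tip",(225,271),(346,268)),("bore",(230,294),(342,300)),("collar",(236,190),(338,150))]:
    p,e=tri(S,s(*a),D,d(*b)); print(n,np.round(p,1),round(e,1))
print(plane(S,*s(225,271),86.5),plane(D,*d(346,268),86.5),plane(S,*s(230,294),66),plane(D,*d(342,300),66),plane(S,*s(236,190),149),plane(D,*d(338,150),149))
E
```

```text
tip [555.7 140.8  83.2] 0.6
bore [558.2 142.8  66. ] 2.2
collar [557.9 141.  146.3] 0.8
[558.1343407  138.49945927  86.5       ] [554.58563586 144.68963534  86.5       ] [559.35339953 143.03637146  66.        ] [557.34469176 141.9625786   66.        ] [560.19314806 138.92927135 149.        ] [556.78723406 144.40088486 149.        ]
```

Call:
play_rows(steps=[[[1.5,1.8,-3],0,10],[[1.5,1.8,-15],0,10],[[1.5,1.8,-28],0,10],[[1.5,1.8,-40],0,10],[[1.5,1.8,-50],0,10],[[1.5,1.8,-50],0,10]])

```text
time_s: 19.65
ee_pos: [557.9, 145.5, 133.0]
tool_rot: [-0.003, 0.25, 0.968, -0.001]
wrist_force: [-0.7, 0.1, -3.3]
width: 18.7
```

Call:
play_rows(steps=[[[0,0,-6],0,10],[[0,0,-12],0,10],[[0,0,-18],0,10],[[0,0,-24],0,10],[[0,0,-28],0,10],[[0,0,-28],0,10]])

```text
time_s: 20.15
ee_pos: [559.4, 145.8, 107.4]
tool_rot: [-0.001, 0.25, 0.968, -0.0]
wrist_force: [0.0, 0.5, -2.5]
width: 18.9
```

```bash
python3 - <<'E'
from h import *
s=ctrl.read_state();print(s["ee_pos"],s["wrist_force"],s["width"])
a,_=grab("scene");b,_=grab("side")
save(np.hstack([cv2.resize(a[120:220,270:390],None,fx=3.3,fy=3.3,interpolation=2),cv2.resize(b[220:320,200:320],None,fx=3.3,fy=3.3,interpolation=2)]),"p13")
E
```

```text
[559.38046943 145.83336663 107.38172333] [ 0.03127704  0.46667049 -2.47703495] 18.936335375566284
```

View pics/p13.png

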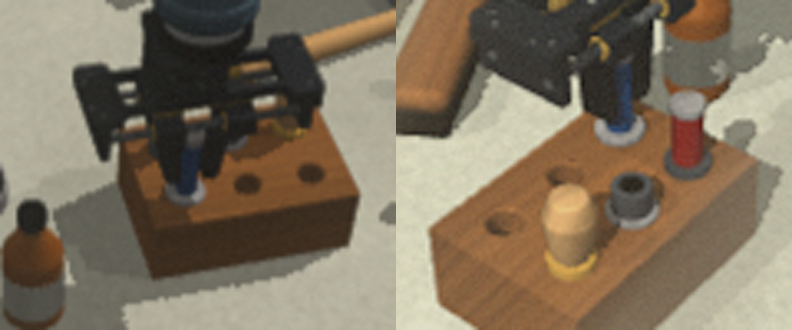

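Call:
play_rows(steps=[[[0,0,-3],0,10],[[0,0,-3.5],0,10],[[0,0,-3.5],0,10],[[0,0,-3],0,30],[[0,0,-3],0,38],[[0,0,-3],0,38],[[0,0,5],0,38],[[0,0,40],0,42],[[0,0,75],0,42],[[-5,18,80],-0.12,42],[[-12,36,80],-0.24,42],[[-18,55,80],-0.36,42],[[-23.6,73,80],-0.48,42],[[-23.6,73,80],-0.6,42],[[-23.6,73,80],-0.72,42],[[-23.6,73,80],-0.84,42],[[-23.6,73,80],-0.96,42],[[-23.6,73,80],-1.08,42],[[-23.6,73,80],-1.2,42],[[-23.6,73,80],-1.309,42]])

```text
time_s: 21.92
ee_pos: [536.5, 219.0, 189.1]
tool_rot: [0.0, 0.789, 0.614, 0.0]
wrist_force: [-0.6, 0.5, 0.5]
width: 42.2
```

```bash
python3 - <<'E'
from h import *
s=ctrl.read_state();print(s["ee_pos"],s["wrist_force"],s["width"])
a,_=grab("scene");b,_=grab("side")
save(np.hstack([cv2.resize(a[120:220,270:390],None,fx=3.3,fy=3.3,interpolation=2),cv2.resize(b[220:320,200:320],None,fx=3.3,fy=3.3,interpolation=2)]),"p14")
E
```

```text
[536.54889585 218.97729787 189.14708329] [-0.64993613  0.49696557  0.47323318] 42.157316329150454
```

View pics/p14.png

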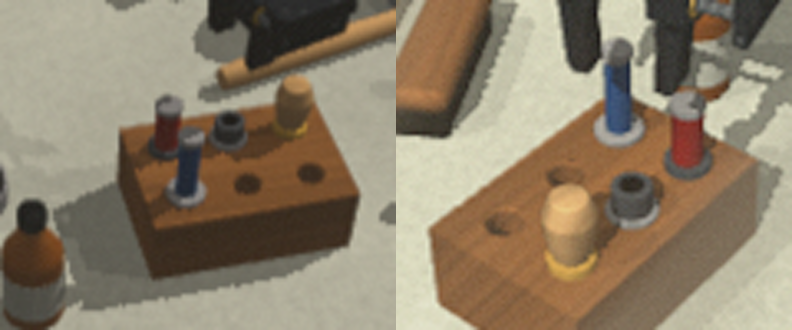

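Call:
play_rows(force=45, steps=[[[0,0,-35],0,42],[[0,0,-65],0,42],[[0,0,-88],0,42],[[0,0,-99],0,42],[[0,0,-99],0,42],[[0,0,-99],0,42]])

```text
time_s: 22.52
ee_pos: [536.6, 218.9, 89.9]
tool_rot: [-0.0, 0.787, 0.617, -0.0]
wrist_force: [-0.7, -0.8, -0.1]
width: 42.0
```

```bash
python3 - <<'E'
from h import *
s=ctrl.read_state();print(s["ee_pos"],s["wrist_force"],s["width"])
a,_=grab("scene");b,_=grab("side")
save(np.hstack([cv2.resize(a[120:220,270:390],None,fx=3.3,fy=3.3,interpolation=2),cv2.resize(b[220:320,200:320],None,fx=3.3,fy=3.3,interpolation=2)]),"p15")
E
```

```text
[536.64478151 218.89247416  89.905093  ] [-0.72420354 -0.76902688 -0.08766733] 42.02814453181193
```

View pics/p15.png

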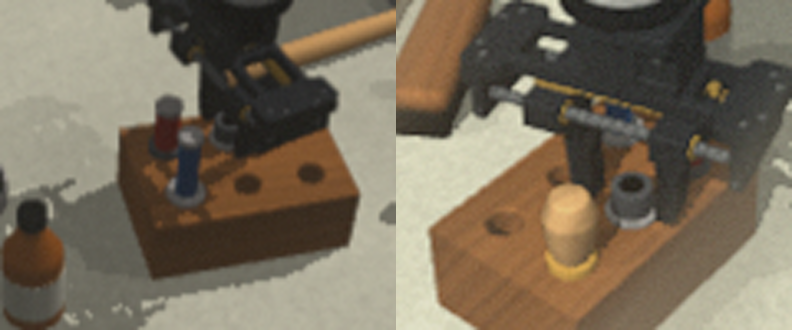

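Call:
play_rows(force=45, steps=[[[0,0,0],0,20],[[0,0,0],0,20],[[0,0,0],0,20],[[0,0,0],0,20],[[0,0,0],0,20],[[0,0,0],0,20]])

```text
time_s: 23.12
ee_pos: [537.1, 219.0, 90.8]
tool_rot: [0.0, 0.788, 0.616, 0.001]
wrist_force: [-2.0, -0.3, 7.6]
width: 25.6
```

Call:
play_rows(force=45, steps=[[[0,0,12],0,20],[[0,0,50],0,20],[[0,0,90],0,20],[[0,0,125],0,20],[[-2,-25,138],0,20],[[-5,-62,138],0,20],[[-9,-102,138],0,20],[[-12,-142,138],0,20],[[-16,-182,138],0,20],[[-19,-222,138],0,20],[[-23,-262,138],0,20],[[-26,-302,138],0,20],[[-30,-342,138],0,20],[[-33,-382,138],0,20],[[-37,-420,138],0,20],[[-40,-450,130],0,20],[[-40.6,-468,105],0,20],[[-40.6,-468,80],0,20],[[-40.6,-468,80],0,20],[[-40.6,-468,80],0,20]])

```text
time_s: 24.78
ee_pos: [494.6, -248.4, 168.6]
tool_rot: [-0.002, 0.788, 0.616, -0.0]
wrist_force: [-0.0, -0.3, -0.6]
width: 25.8
```

```bash
python3 - <<'E'
from h import *
s=ctrl.read_state();print(s["ee_pos"],s["tool_rot"],s["wrist_force"],s["width"])
a,_=grab("scene");b,_=grab("side")
save(a,"p16a",(170,180,270,290),5);save(b,"p16b",(240,100,360,220),5)
S=ctrl.camera_info("scene");D=ctrl.camera_info("side")
for p in [(495.8,-249.2,96),(495.8,-249.2,68)]:
    a=proj(S,p);b=proj(D,p);print(p,np.round([(a[0]-170)*5,(a[1]-180)*5,(b[0]-240)*5,(b[1]-100)*5],0))
E
```

```text
[ 494.63854643 -248.40841221  168.56491529] [-2.02122842e-03  7.87745205e-01  6.15997765e-01 -3.99620756e-04] [-0.01368372 -0.31873732 -0.595927  ] 25.819595723835832
(495.8, -249.2, 96) [121. 269. 374. 349.]
(495.8, -249.2, 68) [129. 303. 373. 392.]
```

View pics/p16a.png

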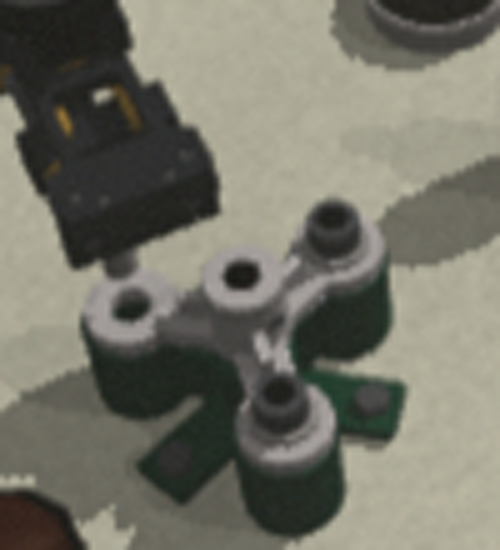

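View pics/p16b.png

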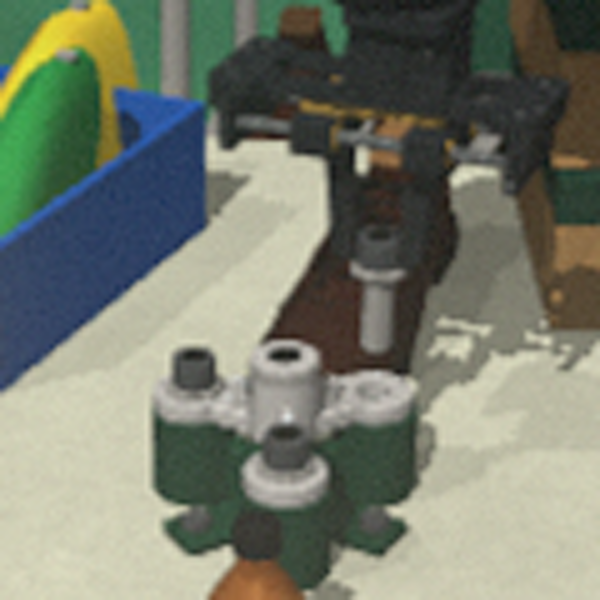

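Call:
play_rows(steps=[[[0,-0.5,-12],0,20],[[0,-0.5,-22],0,20],[[0,-0.5,-26],0,20],[[0,-0.5,-29],0,20],[[0,-0.5,-32],0,20],[[0,-0.5,-32],0,20]])

```text
time_s: 25.38
ee_pos: [495.6, -249.3, 136.8]
tool_rot: [-0.001, 0.788, 0.616, -0.0]
wrist_force: [0.4, 0.6, -2.6]
width: 25.7
```

Call:
play_rows(steps=[[[0,0,-4],0,20],[[0,0,-8],0,20],[[0,0,-12],0,20],[[0,0,-16],0,20],[[0,0,-16],0,20]])

```text
time_s: 25.8
ee_pos: [495.3, -249.3, 120.4]
tool_rot: [-0.001, 0.788, 0.616, -0.0]
wrist_force: [0.1, -0.0, -1.6]
width: 25.7
```

Call:
play_rows(steps=[[[0,0,-6],0,20],[[0,0,-12],0,20],[[0,0,-18],0,20],[[0,0,-24],0,20],[[0,0,-28],0,20],[[0,0,-29.5],0,20],[[0,0,-29.5],0,20]])

```text
time_s: 26.38
ee_pos: [495.5, -249.5, 92.7]
tool_rot: [-0.001, 0.788, 0.616, -0.0]
wrist_force: [-4.6, 3.0, 8.5]
width: 25.9
```

Call:
play_rows(steps=[[[0,0,0],0,32],[[0,0,0],0,38],[[0,0,0],0,38],[[0,0,4],0,38],[[0,0,35],0,38],[[0,0,75],0.12,38],[[20,-10,110],0.24,38],[[50,-26,123],0.24,38],[[50,-26,123],0.24,38],[[50,-26,123],0.24,38],[[50,-26,123],0.24,38]])

```text
time_s: 27.3
ee_pos: [545.1, -275.1, 213.9]
tool_rot: [-0.001, 0.708, 0.706, -0.0]
wrist_force: [0.7, 0.2, -1.0]
width: 38.0
```

```bash
python3 - <<'E'
from h import *
s=ctrl.read_state();print(s["ee_pos"],s["wrist_force"])
im,i=grab("wrist");a,_=grab("scene");b,_=grab("side");save(im,"w4z",(140,0,420,230),2.8)
save(np.hstack([cv2.resize(a[180:280,170:270],None,fx=4,fy=4,interpolation=2),cv2.resize(b[120:220,250:350],None,fx=4,fy=4,interpolation=2)]),"p17")
save(np.hstack([cv2.resize(a[120:220,270:390],None,fx=3.3,fy=3.3,interpolation=2),cv2.resize(b[220:320,200:320],None,fx=3.3,fy=3.3,interpolation=2)]),"p18")
E
```

```text
[ 545.05911147 -275.10479721  213.92678265] [ 0.65589438  0.16710443 -1.02245509]
```

View pics/w4z.png

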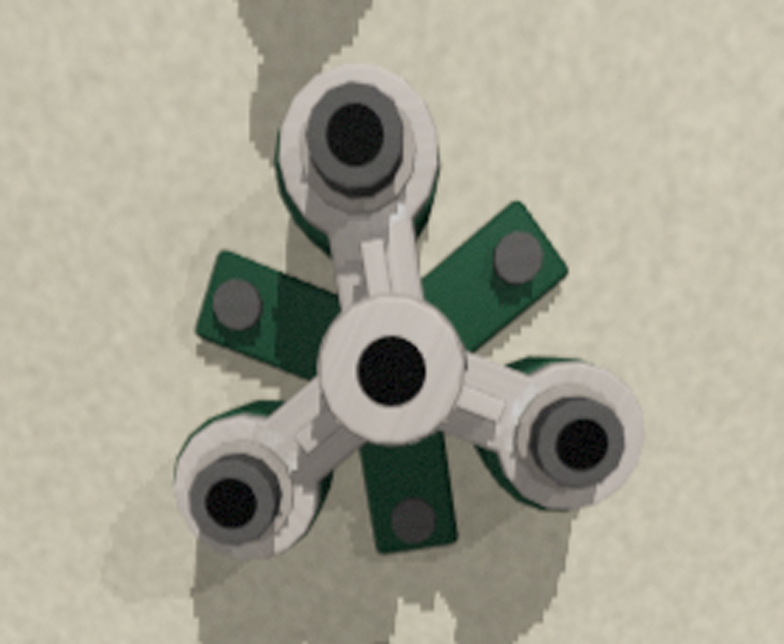

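View pics/p17.png

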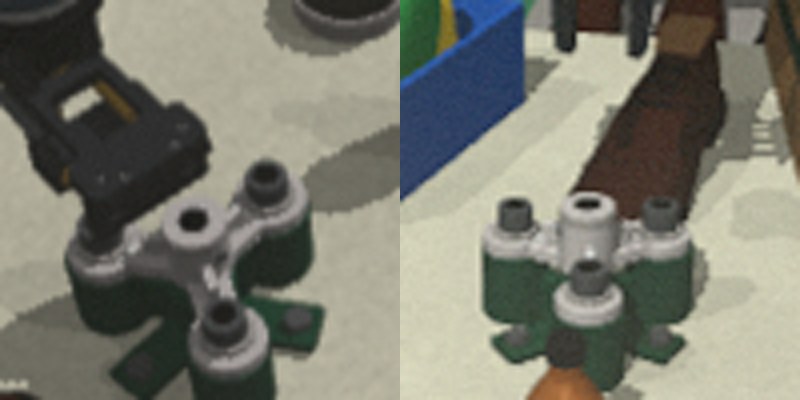

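View pics/p18.png

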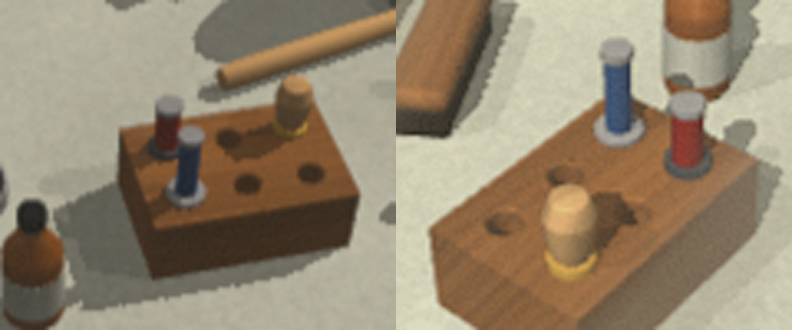

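```bash
python3 - <<'E'
from h import *
i=ctrl.camera_info("wrist")
f=lambda u,v,z:plane(i,140+u/2.8,v/2.8,z)[:2]
A,B,C=[f(*p,90) for p in [(355,134),(231,502),(582,444)]]
h=f(391,370,106);print(A,B,C,[np.linalg.norm(x) for x in (A-B,B-C,C-A)],np.degrees(np.arctan2(*(h-A)[::-1])))
s=[f(*p,15) for p in [(237,304),(518,257),(413,520)]];c=sum(s)/3;print(c,np.degrees(np.arctan2(*(s[2]-c)[::-1])))
ctrl.sign_off()
E
```

```text
[ 534.740971 -147.299697] [ 495.7708712  -246.98584823] [ 600.41817874 -229.96910982] [np.float64(107.03269324929136), np.float64(106.02182964065861), np.float64(105.58279893966825)] -81.13668814666518
[ 543.02885735 -208.93600315] -81.29143364781334
the job is handed in; nothing more can be done
```

The job is done and handed in at about 27.5 s of the 72 s allowed; the sign-off gave no verdict.

I pushed the drift home in hole B, which drew the foot into line without the gripper touching it. One bolt went home in C with the drift still in. I then stood the drift back in its original bore in the block and fitted the last bolt in B.

- **Bolts:** in the last pictures all three stand upright with their flanges on the foot. Measured spacings are 105.6 to 107.0 mm, against about 107 mm expected.
- **Foot:** in line to about 0.2° (foot axis −81.1°, bed −81.3°), well inside the 0.04 rad limit.
- **Drift and block:** the drift stands with its collar on the block's top, and the awl and punch look undisturbed.
- **Bench items:** the bottle, brush and shoe look undisturbed where I looked closely, but I took no position check of the bench items after the moves. The closing pictures did not show all of the tin or hammer.
- **Forces:** the highest wrist force I read was about 18 N, as the drift's collar seated.
- **Disagreement:** the wrist camera and the two fixed cameras differed by about 2 mm in y, which I allowed for when placing the parts.

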